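# Fetch the die from behind the cup, pot and jar

## Task

The die is hemmed in behind the steel cup, the pencil pot and the white jar, in front of the teal drawer unit. First move all three out of the way so that they stand together on the grey felt mat, then fetch the die and put it in the shallow wooden tray; only when it lies there, stand the cup, pot and jar back, each in the middle of the very coaster it started on. Keep the three upright all the time.

Things in the scene. Friction and masses are not known exactly. Their poses are not given: they have to be found in the camera images.
- cup_mid (a point): stainless steel cup without handle, open at the top, 62 mm across (57 mm at the very bottom) and 76 mm tall, 0.13 kg, loose; this point is on its axis, 38 mm above its underside; z is its upward axis
- pot_mid (a point): beige ceramic pot with short pencils fixed in it, 62 mm across; ceramic rim 58 mm high, pencil tips up to 76 mm, 0.25 kg, loose; this point is on its axis, 38 mm above its underside; z is its upward axis
- jar_mid (a point): white closed jar with a metal lid and a plain paper label, 56 mm across and 70 mm tall, 0.18 kg, loose; this point is on its axis, 35 mm above its underside; z is its upward axis
- die_mid (a point): chunky white plastic die with black pips, a 28 mm cube, 30 g, loose; this point is its centre, its axes are square to the faces. At the start it stands on the desk between the three vessels and the drawer unit, with about 31 mm from its centre to each vessel's side
- coaster_a: round cork coaster, 76 mm across and 4 mm thick, fixed to the desk, in front (on the robot's side) of the die's starting place as seen from the robot facing the drawer unit; one of the cup, pot and jar stands on it at the start (which one varies). Origin at the centre of its underside, on the desk
- coaster_b: round cork coaster, 76 mm across and 4 mm thick, fixed to the desk, to the left of the die's starting place as seen from the robot facing the drawer unit; one of the cup, pot and jar stands on it at the start (which one varies). Origin at the centre of its underside, on the desk
- coaster_c: round cork coaster, 76 mm across and 4 mm thick, fixed to the desk, to the right of the die's starting place as seen from the robot facing the drawer unit; one of the cup, pot and jar stands on it at the start (which one varies). Origin at the centre of its underside, on the desk
- mat: grey felt mat, the side area, 300 mm along its x, 130 mm along its y, 3 mm thick, fixed to the desk; origin at the centre of its underside. A wooden clothes peg lies off its far short end
- tray: shallow square wooden tray, 110 by 110 mm, walls 5 mm thick and 12 mm high, floor 5 mm thick, fixed to the desk; origin at the centre of its underside, x and y along its sides
- unit: teal plastic mini drawer unit with three shut drawers, fixed: 126 mm deep, 180 mm wide, 126 mm tall. Its origin is not inside it but on the desk, 110 mm in front of the middle of its front (about where the die starts); its x axis points from there to the unit, y runs to the left along the front. The coasters' centres lie 62 mm from this origin at its -x, +y and -y
Mind the look-alikes: they are no part of the job. What is shaped like the part that bears jar_mid but pink is not meant. What is shaped like the part that bears pot_mid but black or orange is not meant.

How it is judged:
On the way, in this order (a step that is already met when the one before it is completed fails the run):
1. cup, pot and jar all stand upright on the felt mat, let go (x of cup_mid in the frame of mat between -0.15 and 0.15 m and y of cup_mid in the frame of mat between -0.065 and 0.065 m and z of each of cup_mid, pot_mid in the frame of mat below 0.049 m and angle between each of cup_mid, pot_mid, jar_mid's own z axis and vertical below 0.12 rad and x of pot_mid in the frame of mat between -0.15 and 0.15 m and y of pot_mid in the frame of mat between -0.065 and 0.065 m and x of jar_mid in the frame of mat between -0.15 and 0.15 m and y of jar_mid in the frame of mat between -0.065 and 0.065 m and z of jar_mid in the frame of mat below 0.046 m and contact force between each of cup, pot, jar and the fingers below 0.3 N), for 0.2 s.
2. the die lies in the wooden tray, let go, while cup, pot and jar still stand on the mat (x of die_mid in the frame of tray between -0.042 and 0.042 m and y of die_mid in the frame of tray between -0.042 and 0.042 m and z of die_mid in the frame of tray below 0.027 m and contact force between die and the fingers below 0.3 N and linear speed of die below 0.03 m/s and x of cup_mid in the frame of mat between -0.15 and 0.15 m and y of cup_mid in the frame of mat between -0.065 and 0.065 m and z of each of cup_mid, pot_mid in the frame of mat below 0.049 m and angle between each of cup_mid, pot_mid, jar_mid's own z axis and vertical below 0.12 rad and x of pot_mid in the frame of mat between -0.15 and 0.15 m and y of pot_mid in the frame of mat between -0.065 and 0.065 m and x of jar_mid in the frame of mat between -0.15 and 0.15 m and y of jar_mid in the frame of mat between -0.065 and 0.065 m and z of jar_mid in the frame of mat below 0.046 m), for 0.2 s.
At the end, for the whole second after the job is handed in: cup, pot and jar each stand upright within 15 mm of where they started, in the middle of their own coasters, the die lies in the wooden tray (centre within 42 mm of the tray's centre along each side), and all are released and at rest (distance of each of cup_mid, pot_mid, jar_mid from where it was at the start of the episode below 0.015 m and angle between each of cup_mid, pot_mid, jar_mid's own z axis and vertical below 0.12 rad and linear speed of each of cup, pot, jar, die below 0.03 m/s and contact force between each of cup, pot, jar, die and the fingers below 0.3 N and x of die_mid in the frame of tray between -0.042 and 0.042 m and y of die_mid in the frame of tray between -0.042 and 0.042 m and z of die_mid in the frame of tray below 0.027 m); the robot touches nothing.
It fails at once if the cup tips over (leans more than 35 degrees) (angle between cup_mid's own z axis and vertical above 0.61 rad).
It fails at once if the pot tips over (leans more than 35 degrees) (angle between pot_mid's own z axis and vertical above 0.61 rad).
It fails at once if the jar tips over (leans more than 35 degrees) (angle between jar_mid's own z axis and vertical above 0.61 rad).
It also fails if it takes over 131 s, if anything falls off the work surface, if the arm or the gripper's body presses on something with over 40 N, if the wrist force passes 120 N, or if a joint passes its speed limit or range.

## Robot

A 6-joint arm with a two-finger parallel gripper is mounted at the origin on the work surface. World frame = base frame: x ahead of the robot, y to its left, z up, the work surface at z = 0. Lengths are in m, angles in rad, forces in N, time in s.
With the tool pointing down it reaches from about 0.3 to 0.85 m from the base axis. Payload 4.2 kg.
Tool frame: the origin (TCP) lies at the very end of the fingers, on their centre line; the grasp point (between the pads) lies ctrl.tcp_to_grasp behind it (ctrl.tcp_to_grasp is the distance from the TCP to the grasp point, in m); x points along the fingers, y is the direction in which the jaws open and shut, and the axes are right-handed (so a half turn about x gives the same grasp; the last joint's range is limited). The gripper opens to 91 mm and grips with 3 to 60 N. Pads are 32 mm wide; open, the fingers measure 118 mm over their backs; the gripper's body (76 mm by 178 mm) begins 60 mm behind the grasp point.
Start: joints at [-1.206, 0.32, 1.565, -0, 1.257, -0.02], TCP at [0.216, -0.533, 0.214] pointing down, gripper open.
Joint ranges: [-3.11, 3.11], [-0.84, 2.01], [0.21, 2.61], [-1.34, 4.49], [0.05, 2.63], [-2.56, 2.56]. Speed limits (rad/s): [2.57, 2.57, 3.14, 3.14, 3.14, 3.14].

## Interface

Orientations are given as [roll, pitch, yaw] about the fixed x, y, z axes, in that order (R = Rz(yaw) Ry(pitch) Rx(roll)).
In Python, from plant import state, vision, ticket, ctrl gives the robot as it stands.
- The arm moves only by the tool jog_arm, never from a script. Its argument "increments" is a list that holds one entry, the list of rows, each a list of 7 numbers: the shift along the world's x, y, z in mm, then the turn, a rotation vector about the world's x, y, z in degrees, then the opening in per cent of the stroke, from 0 (shut) to 100 (fully open). In form: [[[tx, ty, tz, ax, ay, az, fingers], ...]]. A call has 1 to 20 rows; each row is the pose to reach, as a shift and turn from the pose measured when the call began; what a row does not reach only later rows make up. A row lasts 1/12 s, in which the tool goes at most 41.7 mm and 7.16 degrees, less where a joint would pass 70% of its speed; a pose out of reach is approached as far as the arm can. A call with a gripper value outside its range is refused whole. The fingers move at their own pace and stop on an object; "squeeze" is the grip in N (left out, the last holds). Time passes only in rows, so rows that repeat a pose let the fingers close. It gives the time, the measured TCP pose, the force and the opening at its end, in the units of the state.
- state(): the state, without advancing time (a new reading comes with each control period).
- vision.read_camera(name): name is "scene" or "top" or "wrist"; returns the picture (480x640x3 uint8, red, green, blue); there is no depth.
- vision.camera_info(name): a dict with "fovy" (degrees; the focal length in pixels is half the picture's height over the tangent of half this angle, whatever the lens; pixels are square), "cx", "cy" (the principal point, pixels), "k1" (the pictures are not rectified: a ray, as slopes to the right and down, at radius r is drawn at 1 + k1 r^2 times it, then the intrinsics apply), "eye" and "rotation" of the camera in the world. Camera axes: x right, y up, looking along -z (the intrinsics and any distortion apply to the point x, -y, -z); pixel columns grow to the right and rows downward; lengths in m; the calibration is good to about 2 mm. A picture is of the moment at which its call begins: read the wrist's pose just before it. camera_info takes no time and is no camera call; for the wrist camera it gives the pose at the moment of the call.
- ticket.sign_off(): hands the job in, once; it reports no verdict.
The state is a dict: "t": time; "q": joint angles; "dq": joint speeds; "joint_efforts": joint torques, N m; "eef_pos": TCP position; "ee_rot": TCP orientation; "ft_force": force on the tool from outside, world axes, zero at the start; "ft_torque": the same for the moment, N m; "grip_width": finger opening in m.
Only numpy, scipy, OpenCV 4.12 (cv2) and the standard library are available. Lean on these libraries where they do the work, as an engineer would, in place of code of your own. Each camera call takes 0.05 s, during which the arm holds its last target.

## Working session

There is one attempt and no reset: what is moved stays moved. The work goes in short steps, Python scripts to look and compute and a tool call to move; the robot and the scene stay as the last step left them, time stands still between calls to the robot, and variables do not carry over. Pictures are saved under pics/ and viewed, and the job is handed in when it is done.

Besides the shell and the picture viewer there is one more tool, called after "Call:" by a JSON object that holds its "name" and its "arguments". jog_arm: Moves the arm, as the interface text tells. Its arguments: {"type":"object","properties":{"increments":{"type":"array"},"squeeze":{"type":"number"}},"required":["increments"]}

```bash
mkdir -p pics; ls; python3 - <<'E'
from plant import state, vision, ticket, ctrl
import cv2
print(state()); print(ctrl.tcp_to_grasp)
for n in ("scene","top"):
    im=vision.read_camera(n); cv2.imwrite(f"pics/{n}0.png",im[:,:,::-1]); i=vision.camera_info(n); print(n,i)
print(vision.camera_info("wrist"))
E
```

```text
pics
{'t': 0.0, 'q': array([-1.20599198e+00,  3.20317723e-01,  1.56568182e+00, -2.25505936e-05,
        1.25736358e+00, -2.00161897e-02]), 'dq': array([ 0.00062093,  0.00022231,  0.00015413, -0.00054138,  0.00076832,
       -0.00038721]), 'joint_efforts': array([-4.60581814e-04, -4.12464559e+01, -2.31976086e+01,  7.27878464e-02,
        4.57396335e-02, -1.48074710e-04]), 'eef_pos': array([ 0.21565901, -0.53248959,  0.21310435]), 'ee_rot': array([-1.57870354,  1.56902573,  1.94771663]), 'ft_force': array([-0.07957494,  0.05996074, -0.58987246]), 'ft_torque': array([ 0.03660481, -0.00586684,  0.078169  ]), 'grip_width': 0.09105047901850638}
0.0188
scene {'fovy': 45.15050511148869, 'cx': 327.16535089104866, 'cy': 235.3961470459818, 'k1': -0.10747988071076858, 'eye': array([1.05535058, 0.61157023, 0.94353987]), 'rotation': array([ 0.75555465, -0.01922639,  2.34273901])}
top {'fovy': 45.90954529643067, 'cx': 319.85784772936444, 'cy': 238.76718800754017, 'k1': 0.06076651934808141, 'eye': array([0.28523608, 0.02218054, 1.20172084]), 'rotation': array([ 0.15681793,  0.01368038, -1.59940701])}
{'fovy': 63.37794777658804, 'cx': 317.4601114225753, 'cy': 241.3395789315677, 'k1': -0.02391980165628328, 'eye': array([ 0.29057949, -0.50262311,  0.38525868]), 'rotation': array([-2.88480130e-01,  1.00136379e-03, -1.18514976e+00])}
```

View pics/scene0.png

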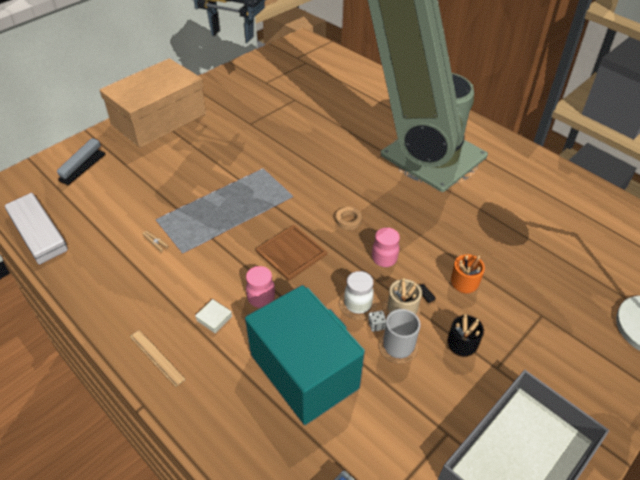

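View pics/top0.png

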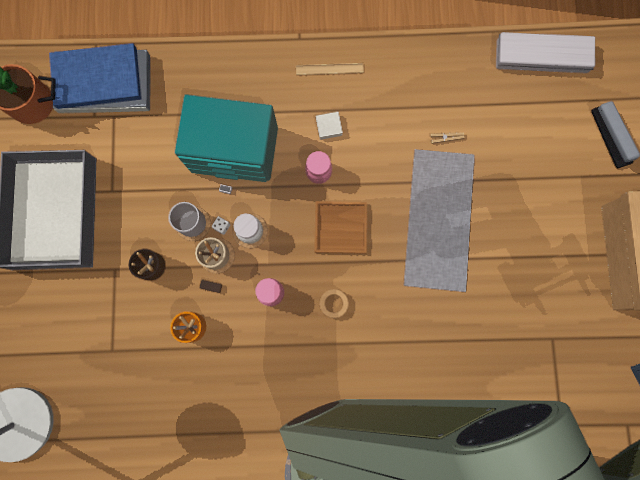

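```bash
cat > h.py <<'E'
import numpy as np, cv2
from scipy.spatial.transform import Rotation as R
def ray(i,u,v,H=480):
    f=H/2/np.tan(np.radians(i['fovy'])/2)
    K=np.array([[f,0,i['cx']],[0,f,i['cy']],[0,0,1.]])
    p=np.array([[[u,v]]],float)
    p=cv2.undistortPointsIter(p,K,np.array([i['k1'],0,0,0,0.]),None,None,(3,100,1e-10))[0,0]
    return R.from_euler('xyz',i['rotation']).apply([p[0],-p[1],-1.])
def plane(i,u,v,z):
    d=ray(i,u,v); e=i['eye']; return e+d*(z-e[2])/d[2]
def proj(i,P):
    f=240/np.tan(np.radians(i['fovy'])/2)
    c=R.from_euler('xyz',i['rotation']).inv().apply(np.asarray(P)-i['eye'])
    x,y=c[0]/-c[2],-c[1]/-c[2]; s=1+i['k1']*(x*x+y*y)
    return np.array([i['cx']+f*x*s,i['cy']+f*y*s])
E
python3 - <<'E'
import sys; sys.path.insert(0,'.')
from h import *
from plant import vision
im=cv2.imread('pics/top0.png'); i=vision.camera_info('top')
c=cv2.resize(im[170:310,120:290],None,fx=4.5,fy=4.2,interpolation=cv2.INTER_CUBIC)
c=cv2.resize(im[170:300,130:290],None,fx=4.5,fy=4.5,interpolation=cv2.INTER_CUBIC)
cv2.imwrite('pics/crop0.png',c)
s=cv2.imread('pics/scene0.png')
cv2.imwrite('pics/crop1.png',cv2.resize(s[220:400,240:500],None,fx=3,fy=3,interpolation=cv2.INTER_CUBIC))
for n,u,v,z in [('cup',187,219,.08),('pot',212,253,.062),('jar',248,227,.074),('die',220,225,.028),('tray',342,229,.012)]:
    print(n,plane(i,u,v,z).round(4))
for u,v in [(415,151),(475,155),(466,291),(404,287)]: print('mat',plane(i,u,v,.003).round(4))
hsv=cv2.cvtColor(im,cv2.COLOR_BGR2HSV)
m=cv2.inRange(hsv,(80,80,30),(100,255,255)); ys,xs=np.where(m); print('teal',xs.min(),xs.max(),ys.min(),ys.max())
E
```

```text
cup [0.5115 0.2989 0.08  ]
pot [0.4433 0.2522 0.062 ]
jar [0.4925 0.1771 0.074 ]
die [0.507  0.2424 0.028 ]
tray [ 0.4934 -0.0147  0.012 ]
mat [ 0.6627 -0.1801  0.003 ]
mat [ 0.6489 -0.3089  0.003 ]
mat [ 0.355  -0.2697  0.003 ]
mat [ 0.367 -0.141  0.003]
teal 175 271 95 181
```

```bash
sleep 0
```

```text
(no output)
```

View pics/crop0.png

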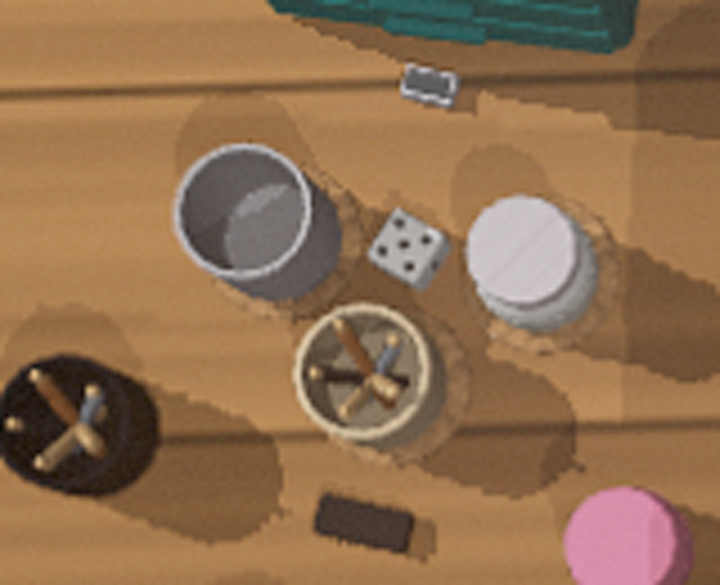

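View pics/crop1.png

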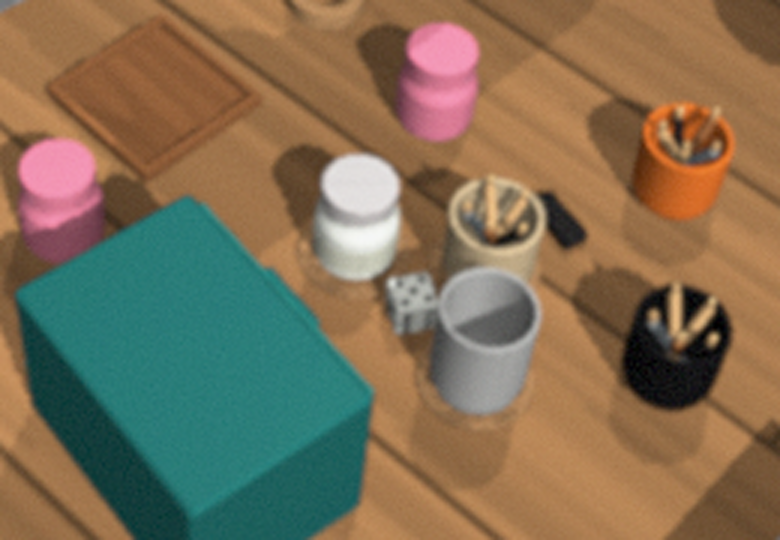

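```bash
python3 - <<'E'
import sys; sys.path.insert(0,'.')
from h import *
from plant import vision,state
im=cv2.imread('pics/top0.png'); i=vision.camera_info('top')
hsv=cv2.cvtColor(im,cv2.COLOR_BGR2HSV)
s=state(); M=R.from_euler('xyz',s['ee_rot']).as_matrix(); print('tool x,y,z cols\n',M.round(3))
# jar lid, pot rim, cup rim: print local pixels of masks
def rimpts(cx,cy,z,r):
    # expected outline px
    P=plane(i,cx,cy,z); 
    return np.array([proj(i,P+[r*np.cos(a),r*np.sin(a),0]) for a in np.linspace(0,2*np.pi,72,endpoint=False)])
v=im.astype(int)
# grey low-sat masks
m=((hsv[:,:,1]<60)&(hsv[:,:,2]>150)).astype(np.uint8)
for n,(u,w),z in [('jar',(246.4,225.6),.074),('cup',(184,216.7),.08)]:
    mm=np.zeros_like(m); cv2.circle(mm,(int(u),int(w)),20,1,-1)
    c=cv2.findContours(m*mm,cv2.RETR_EXTERNAL,cv2.CHAIN_APPROX_NONE)[0]; c=max(c,key=cv2.contourArea)
    e=cv2.fitEllipse(cv2.convexHull(c)); print(n,e, plane(i,*e[0],z).round(4))
m2=((hsv[:,:,1]<110)&(hsv[:,:,2]>150)).astype(np.uint8)
mm=np.zeros_like(m); cv2.circle(mm,(211,252),17,1,-1)
c=cv2.findContours(m2*mm,cv2.RETR_EXTERNAL,cv2.CHAIN_APPROX_NONE)[0]; c=max(c,key=cv2.contourArea)
e=cv2.fitEllipse(cv2.convexHull(c)); print('pot',e,plane(i,*e[0],.062).round(4))
big=cv2.resize(im[180:300,140:290],None,fx=5,fy=5,interpolation=cv2.INTER_CUBIC)
cv2.imwrite('pics/m.png',np.vstack([cv2.resize((m*255)[180:300,140:290],None,fx=4,fy=2.4),cv2.resize((m2*255)[180:300,140:290],None,fx=4,fy=2.4)]))
E
```

```text
tool x,y,z cols
 [[-0.001  0.375 -0.927]
 [ 0.001 -0.927 -0.375]
 [-1.    -0.002 -0.   ]]
jar ((245.85728454589844, 227.01315307617188), (25.37272834777832, 27.99687957763672), 167.207763671875) [0.4926 0.1815 0.074 ]
cup ((183.27584838867188, 216.33251953125), (29.498497009277344, 30.542984008789062), 55.110877990722656) [0.5172 0.3064 0.08  ]
pot ((209.81556701660156, 252.03128051757812), (29.594985961914062, 30.95026397705078), 39.95360565185547) [0.4455 0.2567 0.062 ]
```

```bash
sleep 0
```

```text
(no output)
```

View pics/m.png

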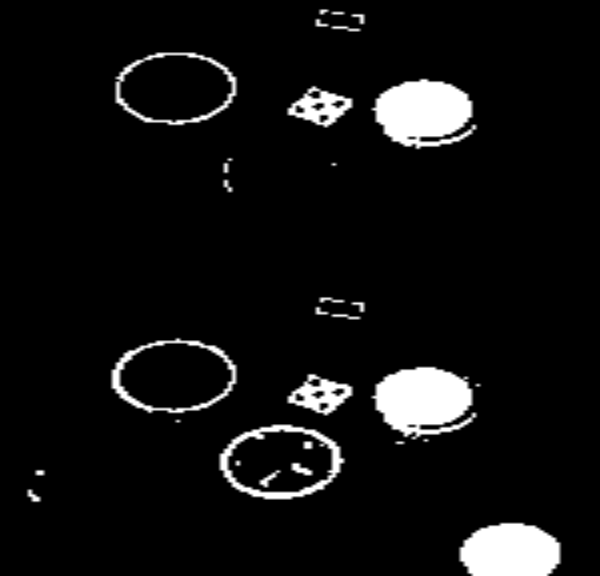

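Targets: the steel cup at top-image (183,216), beige pot (210,252) and white jar (246,226) fit the description. The black (147,264) and orange (187,326) pots and the pink jars (318,165) and (268,291) are look-alikes, and the enlarged crops confirm this. I measured the three positions at 0.127 m and 0.062 m spacing, against 0.124 m and 0.062 m expected. Next I move above the pot.

Call:
{"name": "jog_arm", "arguments": {"increments": [[[229,788,10,0,0,148,100],[229,788,10,0,0,148,100],[229,788,10,0,0,148,100],[229,788,10,0,0,148,100],[229,788,10,0,0,148,100],[229,788,10,0,0,148,100],[229,788,10,0,0,148,100],[229,788,10,0,0,148,100],[229,788,10,0,0,148,100],[229,788,10,0,0,148,100],[229,788,10,0,0,148,100],[229,788,10,0,0,148,100],[229,788,10,0,0,148,100],[229,788,10,0,0,148,100],[229,788,10,0,0,148,100],[229,788,10,0,0,148,100],[229,788,10,0,0,148,100],[229,788,10,0,0,148,100],[229,788,10,0,0,148,100],[229,788,10,0,0,148,100]]]}}

```text
t: 1.77
eef_pos: [0.445, 0.2589, 0.2228]
ee_rot: [-1.819, 1.57, -2.068]
ft_force: [0.6, 0.3, 0.3]
grip_width: 0.0911
```

```bash
python3 - <<'E'
import sys; sys.path.insert(0,'.')
from h import *
from plant import vision,state
s=state(); i=vision.camera_info('wrist'); im=vision.read_camera('wrist'); cv2.imwrite('pics/w1.png',im[:,:,::-1])
import json; np.save('w1.npy',i,allow_pickle=True)
M=R.from_euler('xyz',s['ee_rot']).as_matrix(); print(s['eef_pos'].round(4),np.degrees(np.arctan2(M[1,1],M[0,1])),M[:,0].round(4),s['q'].round(3))
for n,P in dict(cup=(.517,.3055,.08),pot=(.4451,.2553,.062),jar=(.4954,.1835,.074),die=(.5062,.2445,.028)).items(): print(n,proj(i,P).round(1))
E
```

```text
[0.445  0.2589 0.2228] 75.75057243330892 [-4.e-04 -7.e-04 -1.e+00] [ 0.505  0.219  1.683 -0.     1.24  -0.817]
cup [389.3 291. ]
pot [313.9 222.6]
jar [250.4 297.4]
die [318.9 274.1]
```

```bash
sleep 0
```

```text
(no output)
```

View pics/w1.png

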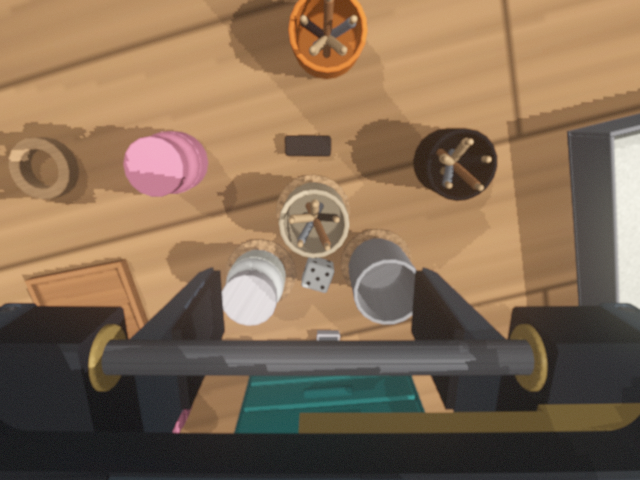

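The wrist view shows the pot rim at (314,222), the jar lid at (250,298), the cup rim at (386,292) and the die at (318,275). All agree with my estimates to within about 2 mm. Descending on the pot with the jaws along the unit's y axis.

Call:
{"name": "jog_arm", "arguments": {"increments": [[[0,-4,-40,0,0,4,100],[0,-4,-75,0,0,4,100],[0,-4,-110,0,0,4,100],[0,-4,-145,0,0,4,100],[0,-4,-175,0,0,4,100],[0,-4,-195,0,0,4,100],[0,-4,-201,0,0,4,100],[0,-4,-201,0,0,4,100],[0,-4,-201,0,0,4,100],[0,-4,-201,0,0,4,40],[0,-4,-201,0,0,4,40],[0,-4,-201,0,0,4,40],[0,-4,-201,0,0,4,40],[0,-4,-201,0,0,4,40],[0,-4,-201,0,0,4,40],[0,-4,-201,0,0,4,40]]], "squeeze": 20}}

```text
t: 3.15
eef_pos: [0.4465, 0.2582, 0.0222]
ee_rot: [1.418, 1.568, 1.245]
ft_force: [-2.9, -3.3, 6.4]
grip_width: 0.0618
```

```bash
python3 - <<'E'
from plant import vision,state
from scipy.spatial.transform import Rotation as R
import numpy as np
vision.read_camera('wrist'); s=state(); M=R.from_euler('xyz',s['ee_rot']).as_matrix(); print(s['t'],s['eef_pos'].round(4),np.degrees(np.arctan2(M[1,1],M[0,1])),M[:,0].round(4),s['ft_force'],s['dq'].round(3))
E
```

```text
3.2 [0.4465 0.2582 0.0222] 80.11579666481437 [ 8.0e-04  2.4e-03 -1.0e+00] [ 0.30039342 -2.63228499  6.47634162] [-0.     0.001  0.     0.001 -0.001 -0.   ]
```

Call:
{"name": "jog_arm", "arguments": {"increments": [[[0,0,25,0,0,0,40],[0,0,60,0,0,0,40],[0,0,95,0,0,0,40],[0,0,125,0,0,0,40],[10,-25,135,0,0,0,40],[20,-60,135,0,0,0,40],[32,-97,135,0,0,0,40],[44,-134,135,0,0,0,40],[57,-171,135,0,0,0,40],[69,-208,135,0,0,0,40],[82,-245,135,0,0,0,40],[94,-282,135,0,0,0,40],[107,-319,135,0,0,0,40],[119,-356,135,0,0,0,40],[131,-393,135,0,0,0,40],[143,-428,135,0,0,0,40],[154,-460,135,0,0,0,40],[162,-485,135,0,0,0,40],[166,-497,135,0,0,0,40],[166,-497,135,0,0,0,40]]]}}

```text
t: 4.87
eef_pos: [0.6129, -0.2413, 0.1559]
ee_rot: [1.555, 1.568, 1.38]
ft_force: [0.4, 0.3, -3.5]
grip_width: 0.0623
```

```bash
cat > st.py <<'E'
import sys; sys.path.insert(0,'.')
from h import *
from plant import vision,state
def st():
    s=state(); M=R.from_euler('xyz',s['ee_rot']).as_matrix()
    print(s['t'].__round__(2),s['eef_pos'].round(4),'jaw',np.degrees(np.arctan2(M[1,1],M[0,1])).round(2),'dn',M[:,0].round(4),s['ft_force'].round(1),s['grip_width'].round(4)); return s
def snap(c,n):
    i=vision.camera_info(c); im=vision.read_camera(c)[:,:,::-1].copy(); cv2.imwrite(f'pics/{n}.png',im); return i,im
E
python3 - <<'E'
from st import *
snap('scene','s2'); st()
E
```

```text
Traceback (most recent call last):
  File "st.py", line 6, in st
    print(s['t'].__round__(2),s['eef_pos'].round(4),'jaw',np.degrees(np.arctan2(M[1,1],M[0,1])).round(2),'dn',M[:,0].round(4),s['ft_force'].round(1),s['grip_width'].round(4)); return s
                                                                                                                                                     ^^^^^^^^^^^^^^^^^^^^^
AttributeError: 'float' object has no attribute 'round'
```

View pics/s2.png

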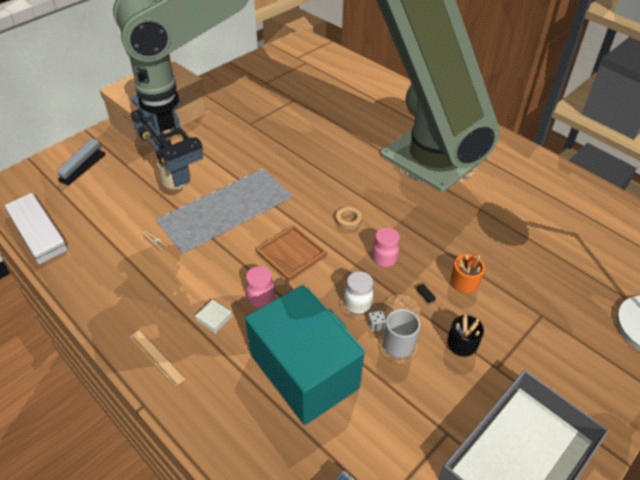

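```bash
sed -i "s/s\['grip_width'\].round(4)/round(float(s['grip_width']),4)/" st.py
python3 - <<'E'
from st import *
s=st(); i=vision.camera_info('scene')
for P in [(.5084,-.2249,.003),(.6627,-.1801,.003),(.649,-.309,.003),(.613,-.241,.003),s['eef_pos']]: print(proj(i,P).round(0))
E
```

```text
4.92 [ 0.6122 -0.2391  0.1561] jaw 80.01 dn [-6.e-04  4.e-03 -1.e+00] [-0.4  0.5 -2.8] 0.0621
[227. 206.]
[185. 251.]
[156. 218.]
[186. 225.]
[176. 174.]
```

Call:
{"name": "jog_arm", "arguments": {"increments": [[[0,0,-30,0,0,0,40],[0,0,-65,0,0,0,40],[0,0,-95,0,0,0,40],[0,0,-118,0,0,0,40],[0,0,-128,0,0,0,40],[0,0,-132,0,0,0,40],[0,0,-134,0,0,0,40],[0,0,-135,0,0,0,40],[0,0,-135,0,0,0,40],[0,0,-135,0,0,0,40],[0,0,-135,0,0,0,100],[0,0,-135,0,0,0,100],[0,0,-135,0,0,0,100],[0,0,-135,0,0,0,100],[0,0,-135,0,0,0,100]]]}}

```text
t: 6.17
eef_pos: [0.6124, -0.2393, 0.0215]
ee_rot: [1.733, 1.567, 1.558]
ft_force: [-0.2, -0.4, -0.7]
grip_width: 0.0902
```

Call:
{"name": "jog_arm", "arguments": {"increments": [[[0,0,35,0,0,0,100],[0,0,75,0,0,0,100],[0,0,115,0,0,0,100],[0,0,155,0,0,-5,100],[-3,10,180,0,0,-11,100],[-11,40,195,0,0,-18,100],[-21,76,195,0,0,-25,100],[-32,115,195,0,0,-32,100],[-43,154,195,0,0,-39,100],[-54,193,195,0,0,-46,100],[-64,232,195,0,0,-53,100],[-75,271,195,0,0,-60,100],[-86,310,195,0,0,-67,100],[-97,349,195,0,0,-74,100],[-107,388,195,0,0,-80,100],[-114,412,195,0,0,-86,100],[-117,422,195,0,0,-90,100],[-117,422,195,0,0,-90,100],[-117,422,195,0,0,-90,100],[-117,422,195,0,0,-90,100]]]}}

```text
t: 7.83
eef_pos: [0.4956, 0.182, 0.2165]
ee_rot: [1.586, 1.567, -0.158]
ft_force: [0.2, -0.2, -0.6]
grip_width: 0.091
```

```bash
python3 - <<'E'
from st import *
i,im=snap('wrist','w3'); st()
for n,P in dict(cup=(.517,.3055,.08),jar=(.4954,.1835,.074),die=(.5062,.2445,.028)).items(): print(n,proj(i,P).round(1))
np.save('w3.npy',i)
E
```

```text
7.88 [0.4958 0.1817 0.2165] jaw -9.99 dn [ 3.9e-03 -5.0e-04 -1.0e+00] [ 0.  -0.2 -0.4] 0.0912
cup [316.3  62.6]
jar [316.  224.8]
die [316.  145.8]
```

View pics/w3.png

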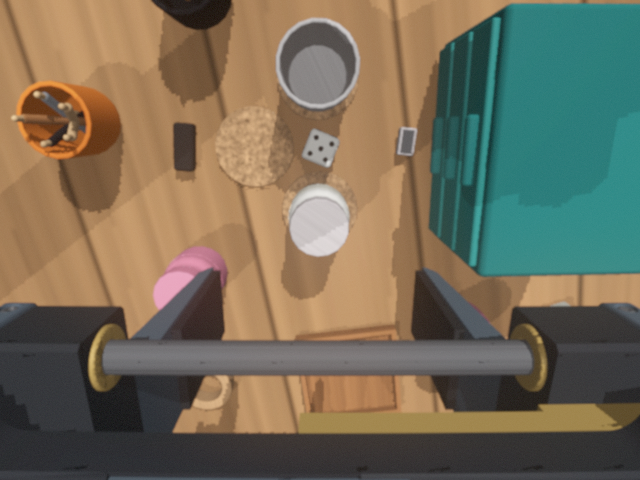

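The wrist view shows the jar lid at (319,225), the cup rim at (318,65), the die at (320,147) and the freed coaster a at (254,146). Predictions hold to about 2 mm.

Call:
{"name": "jog_arm", "arguments": {"increments": [[[1,0,-40,0,0,0,100],[1,0,-75,0,0,0,100],[1,0,-110,0,0,0,100],[1,0,-145,0,0,0,100],[1,0,-175,0,0,0,100],[1,0,-191,0,0,0,100],[1,0,-196,0,0,0,100],[1,0,-196,0,0,0,100],[1,0,-196,0,0,0,100],[1,0,-196,0,0,0,40],[1,0,-196,0,0,0,40],[1,0,-196,0,0,0,40],[1,0,-196,0,0,0,40],[1,0,-196,0,0,0,40],[1,0,-196,0,0,0,40],[1,0,-196,0,0,0,40]]], "squeeze": 20}}

```text
t: 9.22
eef_pos: [0.497, 0.1818, 0.0209]
ee_rot: [1.675, 1.566, -0.07]
ft_force: [-0.2, -0.4, 2.7]
grip_width: 0.0552
```

```bash
python3 - <<'E'
from st import *
st()
# coaster a from w3 picture
i=np.load('w3.npy',allow_pickle=True).item()
print(plane(i,254,146.5,.004).round(4))
E
```

```text
9.22 [0.497  0.1818 0.0209] jaw -9.99 dn [ 4.5e-03 -3.0e-04 -1.0e+00] [-0.2 -0.4  2.7] 0.0552
[0.4471 0.253  0.004 ]
```

Call:
{"name": "jog_arm", "arguments": {"increments": [[[0,0,25,0,0,0,40],[0,0,60,0,0,0,40],[0,0,95,0,0,0,40],[0,0,125,0,0,0,40],[-3,-12,135,0,0,0,40],[-9,-38,135,0,0,0,40],[-17,-73,135,0,0,0,40],[-26,-109,135,0,0,0,40],[-34,-145,135,0,0,0,40],[-43,-181,135,0,0,0,40],[-51,-217,135,0,0,0,40],[-60,-253,135,0,0,0,40],[-68,-289,135,0,0,0,40],[-77,-325,135,0,0,0,40],[-84,-355,135,0,0,0,40],[-90,-378,135,0,0,0,40],[-93,-393,135,0,0,0,40],[-93,-393,135,0,0,0,40],[-93,-393,135,0,0,0,40],[-93,-393,135,0,0,0,40]]]}}

```text
t: 10.88
eef_pos: [0.4031, -0.2104, 0.155]
ee_rot: [2.133, 1.568, 0.387]
ft_force: [0.5, 0.1, -0.9]
grip_width: 0.0554
```

```bash
python3 - <<'E'
from st import *
snap('wrist','w4');st()
E
```

```text
10.93 [ 0.4034 -0.2102  0.1552] jaw -9.95 dn [ 3.1e-03  7.0e-04 -1.0e+00] [-0.4  0.1 -1.3] 0.0554
```

View pics/w4.png

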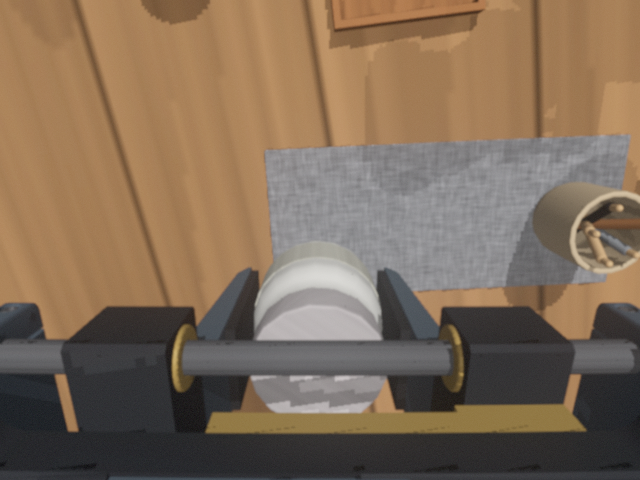

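The pot stands upright on the mat at (590,225), and the jar is held above the near end. Setting it down.

Call:
{"name": "jog_arm", "arguments": {"increments": [[[0,0,-30,0,0,0,40],[0,0,-65,0,0,0,40],[0,0,-95,0,0,0,40],[0,0,-118,0,0,0,40],[0,0,-128,0,0,0,40],[0,0,-132,0,0,0,40],[0,0,-134,0,0,0,40],[0,0,-135,0,0,0,40],[0,0,-135,0,0,0,40],[0,0,-135,0,0,0,40],[0,0,-135,0,0,0,100],[0,0,-135,0,0,0,100],[0,0,-135,0,0,0,100],[0,0,-135,0,0,0,100],[0,0,-135,0,0,0,100]]]}}

```text
t: 12.18
eef_pos: [0.4035, -0.2103, 0.0204]
ee_rot: [1.881, 1.567, 0.137]
ft_force: [-0.1, -0.5, -0.1]
grip_width: 0.0857
```

Call:
{"name": "jog_arm", "arguments": {"increments": [[[0,0,30,0,0,0,100],[0,0,70,0,0,0,100],[0,0,110,0,0,0,100],[0,0,150,0,0,0,100],[5,20,180,0,0,0,100],[12,54,196,0,0,0,100],[21,93,196,0,0,0,100],[30,132,196,0,0,0,100],[38,171,196,0,0,0,100],[47,210,196,0,0,0,100],[56,249,196,0,0,0,100],[64,288,196,0,0,0,100],[73,327,196,0,0,0,100],[82,366,196,0,0,0,100],[90,405,196,0,0,0,100],[99,444,196,0,0,0,100],[107,480,196,0,0,0,100],[113,504,196,0,0,0,100],[115,514,196,0,0,0,100],[115,514,196,0,0,0,100]]]}}

```text
t: 13.85
eef_pos: [0.5186, 0.3055, 0.2157]
ee_rot: [1.888, 1.568, 0.146]
ft_force: [-1.0, 0.3, -0.7]
grip_width: 0.0908
```

```bash
python3 - <<'E'
from st import *
i,im=snap('wrist','w5');st()
for n,P in dict(cup=(.517,.3055,.08),die=(.5062,.2445,.028)).items(): print(n,proj(i,P).round(1))
E
```

```text
13.9 [0.5182 0.3037 0.2158] jaw -9.88 dn [ 2.5e-03 -8.0e-04 -1.0e+00] [-0.8  0.   0.3] 0.091
cup [314.9 229. ]
die [314.9 276.1]
```

View pics/w5.png

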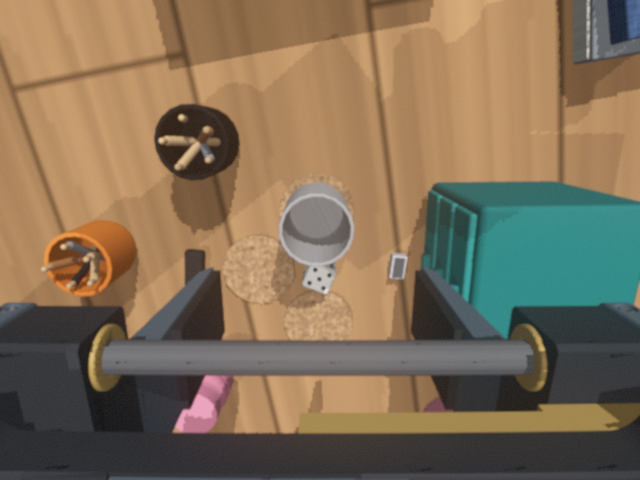

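The cup rim is at (316,229), as predicted. Grasping it.

Call:
{"name": "jog_arm", "arguments": {"increments": [[[0,0,-40,0,0,0,100],[0,0,-75,0,0,0,100],[0,0,-110,0,0,0,100],[0,0,-145,0,0,0,100],[0,0,-175,0,0,0,100],[0,0,-189,0,0,0,100],[0,0,-194,0,0,0,100],[0,0,-194,0,0,0,100],[0,0,-194,0,0,0,100],[0,0,-194,0,0,0,40],[0,0,-194,0,0,0,40],[0,0,-194,0,0,0,40],[0,0,-194,0,0,0,40],[0,0,-194,0,0,0,40],[0,0,-194,0,0,0,40],[0,0,-194,0,0,0,40]]], "squeeze": 18}}

```text
t: 15.23
eef_pos: [0.5183, 0.3039, 0.0224]
ee_rot: [1.591, 1.568, -0.152]
ft_force: [-1.8, -0.3, 5.8]
grip_width: 0.0616
```

```bash
python3 - <<'E'
from st import *
st()
E
```

```text
15.23 [0.5183 0.3039 0.0224] jaw -9.87 dn [ 2.9e-03 -4.0e-04 -1.0e+00] [-1.8 -0.3  5.8] 0.0616
```

Call:
{"name": "jog_arm", "arguments": {"increments": [[[0,0,25,0,0,0,40],[0,0,60,0,0,0,40],[0,0,95,0,0,0,40],[0,-8,125,0,0,0,40],[0,-30,135,0,0,0,40],[-1,-64,135,0,0,0,40],[-2,-102,135,0,0,0,40],[-3,-140,135,0,0,0,40],[-4,-178,135,0,0,0,40],[-4,-216,135,0,0,0,40],[-5,-254,135,0,0,0,40],[-6,-292,135,0,0,0,40],[-6,-330,135,0,0,0,40],[-7,-368,135,0,0,0,40],[-8,-406,135,0,0,0,40],[-9,-442,135,0,0,0,40],[-9,-476,135,0,0,0,40],[-10,-504,135,0,0,0,40],[-10,-522,135,0,0,0,40],[-10,-529,135,0,0,0,40]]]}}

```text
t: 16.9
eef_pos: [0.5079, -0.2278, 0.1568]
ee_rot: [1.291, 1.568, -0.455]
ft_force: [-0.1, -0.3, -0.8]
grip_width: 0.0617
```

```bash
python3 - <<'E'
from st import *
st(); snap('scene','s6'); st()
E
```

```text
16.9 [ 0.5079 -0.2278  0.1568] jaw -10.02 dn [ 0.0024 -0.0012 -1.    ] [-0.1 -0.3 -0.8] 0.0617
16.95 [ 0.508  -0.2275  0.1568] jaw -10.01 dn [ 0.0024 -0.0011 -1.    ] [ 0.5 -0.4 -0.5] 0.062
```

View pics/s6.png

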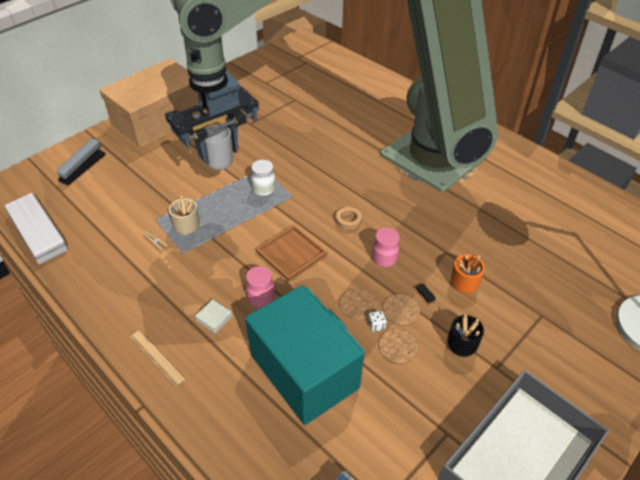

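The pot (183,216) and jar (263,178) stand on the mat, the cup is held above the middle and the die is free at (377,320). Lowering the cup.

Call:
{"name": "jog_arm", "arguments": {"increments": [[[0,2,-30,0,0,0,40],[0,2,-65,0,0,0,40],[0,2,-95,0,0,0,40],[0,2,-118,0,0,0,40],[0,2,-128,0,0,0,40],[0,2,-132,0,0,0,40],[0,2,-134,0,0,0,40],[0,2,-135,0,0,0,40],[0,2,-135,0,0,0,40],[0,2,-135,0,0,0,40],[0,2,-135,0,0,0,90],[0,2,-135,0,0,0,90],[0,2,-135,0,0,0,90],[0,2,-135,0,0,0,90],[0,2,-135,0,0,0,90],[0,2,-135,0,0,0,90]]]}}

```text
t: 18.28
eef_pos: [0.5081, -0.2255, 0.0219]
ee_rot: [1.291, 1.568, -0.455]
ft_force: [0.3, 0.1, -0.3]
grip_width: 0.082
```

```bash
python3 - <<'E'
from st import *
st()
E
```

```text
18.28 [ 0.5081 -0.2255  0.0219] jaw -10.02 dn [ 0.0025 -0.0012 -1.    ] [ 0.3  0.1 -0.3] 0.082
```

Call:
{"name": "jog_arm", "arguments": {"increments": [[[0,0,30,0,0,0,90],[0,0,70,0,0,0,90],[0,0,110,0,0,0,90],[0,5,145,0,0,0,100],[0,25,150,0,0,0,100],[0,60,150,0,0,0,100],[0,98,150,0,0,0,100],[0,136,150,0,0,0,100],[0,174,150,0,0,0,100],[0,212,150,0,0,0,100],[0,250,150,0,0,0,100],[0,288,150,0,0,0,100],[0,326,150,0,0,0,100],[0,364,150,0,0,0,100],[0,400,150,0,0,0,100],[0,434,150,0,0,0,100],[0,458,150,0,0,0,100],[0,469,150,0,0,0,100],[0,469,150,0,0,0,100],[0,469,150,0,0,0,100]]]}}

```text
t: 19.95
eef_pos: [0.5078, 0.2428, 0.1716]
ee_rot: [0.822, 1.568, -0.922]
ft_force: [-0.4, -0.5, 0.7]
grip_width: 0.0914
```

```bash
python3 - <<'E'
from st import *
i,im=snap('wrist','w7');st()
hsv=cv2.cvtColor(im,cv2.COLOR_BGR2HSV)
p=proj(i,(.5062,.2445,.028)); print(p)
x,y=int(p[0]),int(p[1]); c=im[y-70:y+70,x-90:x+90]
cv2.imwrite('pics/w7c.png',cv2.resize(c,None,fx=4.4,fy=4.2,interpolation=cv2.INTER_CUBIC))
m=((hsv[:,:,1]<60)&(hsv[:,:,2]>120)).astype(np.uint8); k=np.zeros_like(m); cv2.circle(k,(x,y),45,1,-1)
m=cv2.morphologyEx(m*k,cv2.MORPH_CLOSE,np.ones((7,7)))
c=max(cv2.findContours(m,cv2.RETR_EXTERNAL,cv2.CHAIN_APPROX_NONE)[0],key=cv2.contourArea)
b=cv2.minAreaRect(c); print(b); bp=np.array([plane(i,*q,.028) for q in cv2.boxPoints(b)]); print(bp.round(4),bp.mean(0).round(4))
for j in range(4):
    d=bp[(j+1)%4]-bp[j]; print(np.linalg.norm(d).round(4),np.degrees(np.arctan2(d[1],d[0])).round(1))
np.save('w7.npy',i)
E
```

```text
20.0 [0.5079 0.2422 0.1717] jaw -10.04 dn [ 0.0019 -0.0024 -1.    ] [ 0.5 -0.5  0.4] 0.0912
[314.57282391 224.21246176]
((319.7241516113281, 223.6896514892578), (34.91072082519531, 37.88185119628906), 21.801406860351562)
[[0.4896 0.2381 0.028 ]
 [0.5066 0.2656 0.028 ]
 [0.5311 0.2502 0.028 ]
 [0.5146 0.222  0.028 ]] [0.5105 0.244  0.028 ]
0.0323 58.3
0.0289 -32.0
0.0326 -120.4
0.0297 147.3
```

View pics/w7.png

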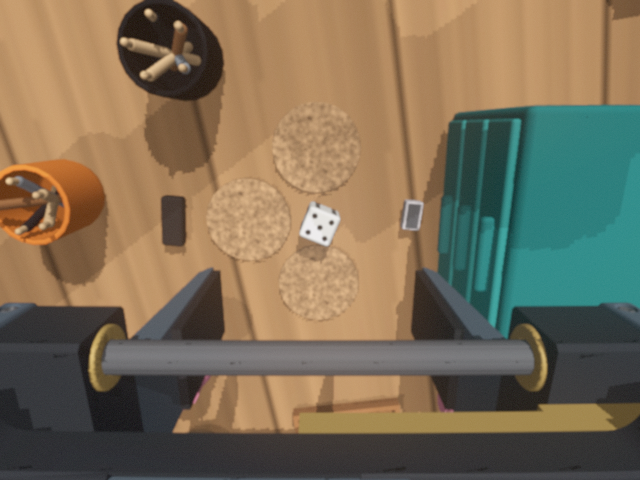

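View pics/w7c.png

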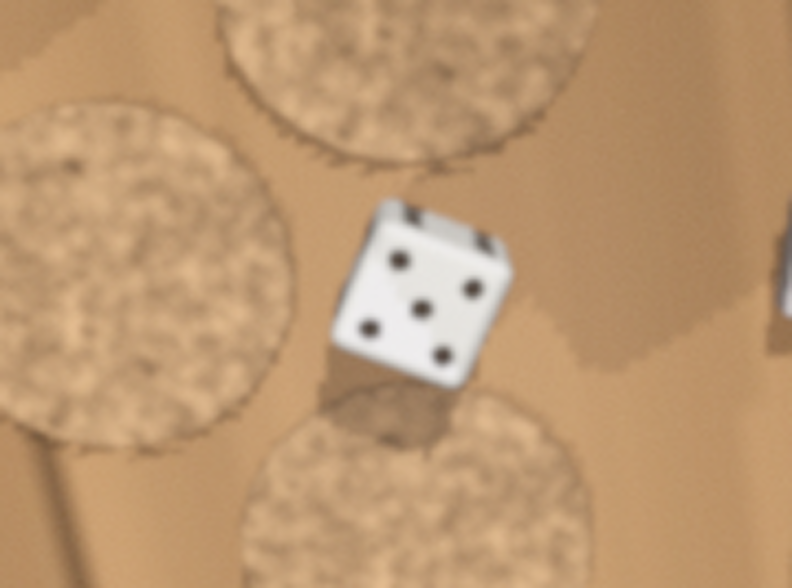

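The die's top face is centred at (320,227), with edges at about -30° in the world. The three coasters are clear and the die measures about 29 mm, against 28 mm expected. Turning the jaws by -20° and descending.

Call:
{"name": "jog_arm", "arguments": {"increments": [[[2,-1,-20,0,0,-7,80],[2,-1,-50,0,0,-14,80],[2,-1,-80,0,0,-20,70],[2,-1,-115,0,0,-20,70],[2,-1,-140,0,0,-20,70],[2,-1,-156,0,0,-20,70],[2,-1,-162,0,0,-20,70],[2,-1,-164,0,0,-20,70],[2,-1,-164,0,0,-20,70],[2,-1,-164,0,0,-20,10],[2,-1,-164,0,0,-20,10],[2,-1,-164,0,0,-20,10],[2,-1,-164,0,0,-20,10],[2,-1,-164,0,0,-20,10],[2,-1,-164,0,0,-20,10],[2,-1,-164,0,0,-20,10],[2,-1,-164,0,0,-20,10],[2,-1,-164,0,0,-20,10]]], "squeeze": 12}}

```text
t: 21.5
eef_pos: [0.51, 0.2413, 0.008]
ee_rot: [0.977, 1.568, -1.118]
ft_force: [-0.3, -0.4, 3.1]
grip_width: 0.0278
```

```bash
python3 - <<'E'
from st import *
st()
im=cv2.imread('pics/top0.png'); i=vision.camera_info('top')
hsv=cv2.cvtColor(im,cv2.COLOR_BGR2HSV)
for q in [(318,204.5),(368,204.5),(369,254),(319,255)]: print(plane(i,*q,.012).round(4))
w=np.load('w7.npy',allow_pickle=True).item()
for n,q in dict(a=(249,220),b=(316,149),c=(319,283)).items(): print(n,plane(w,*q,.004).round(4))
E
```

```text
21.5 [0.51   0.2413 0.008 ] jaw -30.04 dn [ 0.0013 -0.0027 -1.    ] [-0.3 -0.4  3.1] 0.0278
[0.5483 0.0349 0.012 ]
[ 0.5449 -0.0722  0.012 ]
[ 0.438  -0.0698  0.012 ]
[0.439  0.0359 0.012 ]
a [0.4478 0.2526 0.004 ]
b [0.5178 0.3034 0.004 ]
c [0.4992 0.1816 0.004 ]
```

Call:
{"name": "jog_arm", "arguments": {"increments": [[[0,0,25,0,0,0,10],[0,0,60,0,0,0,10],[0,0,90,0,0,0,10],[0,-15,110,0,0,0,10],[-3,-45,115,0,0,0,10],[-5,-82,115,0,0,0,10],[-8,-120,115,0,0,0,10],[-10,-158,115,0,0,0,10],[-13,-196,115,0,0,0,10],[-15,-228,115,0,0,0,10],[-17,-250,115,0,0,0,10],[-17,-259,115,0,0,0,10],[-17,-259,115,0,0,0,10],[-17,-259,115,0,0,0,10]]]}}

```text
t: 22.67
eef_pos: [0.4931, -0.0173, 0.1229]
ee_rot: [1.027, 1.568, -1.069]
ft_force: [-0.7, 0.7, 0.2]
grip_width: 0.0281
```

```bash
python3 - <<'E'
from st import *
st(); snap('wrist','w8'); st()
E
```

```text
22.67 [ 0.4931 -0.0173  0.1229] jaw -30.09 dn [ 0.0011 -0.002  -1.    ] [-0.7  0.7  0.2] 0.0281
22.72 [ 0.4931 -0.0168  0.1229] jaw -30.02 dn [ 0.0011 -0.002  -1.    ] [ 0.3 -0.6  0.3] 0.0276
```

View pics/w8.png

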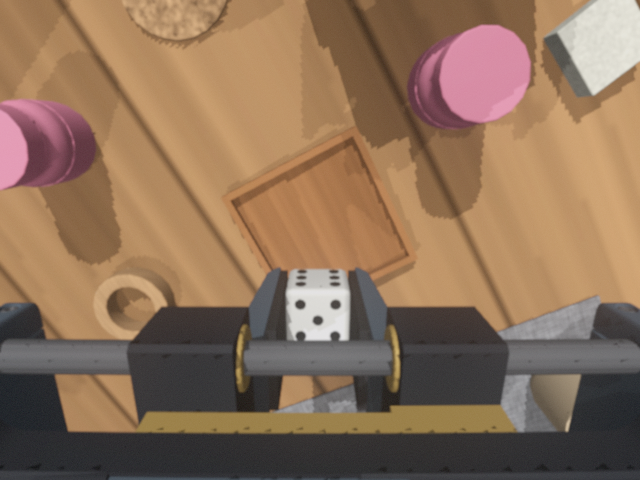

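The die is held at (318,310), with the tray below it. Lowering.

Call:
{"name": "jog_arm", "arguments": {"increments": [[[0,0,-30,0,0,0,10],[0,0,-65,0,0,0,10],[0,0,-92,0,0,0,10],[0,0,-103,0,0,0,10],[0,0,-107,0,0,0,10],[0,0,-109,0,0,0,10],[0,0,-109,0,0,0,10],[0,0,-109,0,0,0,50],[0,0,-109,0,0,0,50],[0,0,-109,0,0,0,50],[0,0,-109,0,0,0,50],[0,0,-109,0,0,0,50],[0,0,-80,0,0,0,50],[0,0,-40,0,0,0,60],[0,0,0,0,0,0,80],[0,0,40,0,0,0,100],[0,0,80,0,0,0,100],[0,0,80,0,0,0,100],[0,0,80,0,0,0,100],[0,0,80,0,0,0,100]]]}}

```text
t: 24.38
eef_pos: [0.4925, -0.0168, 0.2024]
ee_rot: [0.679, 1.569, -1.416]
ft_force: [0.2, 0.0, -0.5]
grip_width: 0.0894
```

```bash
python3 - <<'E'
from st import *
i,im=snap('wrist','w9'); st()
print(plane(i,320,226,.033))
E
```

```text
24.43 [ 0.492  -0.0168  0.2016] jaw -30.03 dn [-0.0017 -0.0019 -1.    ] [ 0.  -0.  -0.3] 0.0904
[ 0.49156593 -0.02399916  0.033     ]
```

View pics/w9.png

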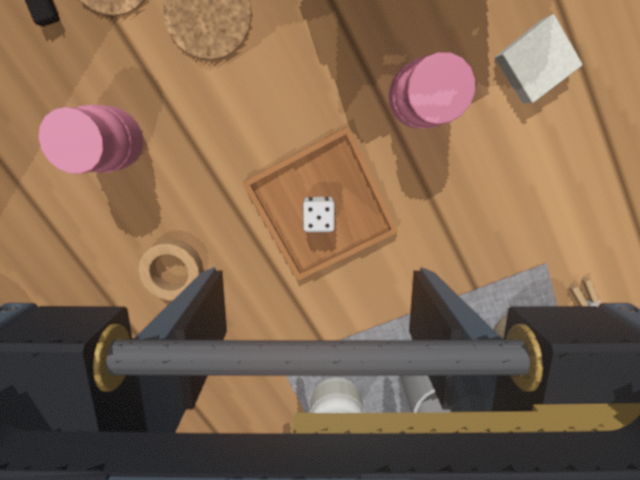

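The die lies mid-tray at (319,215). Next, back to the cup in the middle of the mat.

Call:
{"name": "jog_arm", "arguments": {"increments": [[[2,-20,5,0,0,5,95],[5,-55,5,0,0,10,95],[7,-92,5,0,0,15,95],[10,-130,5,0,0,20,95],[13,-166,5,0,0,20,95],[15,-195,5,0,0,20,95],[16,-209,5,0,0,20,95],[16,-209,5,0,0,20,95],[16,-209,5,0,0,20,95],[16,-209,5,0,0,20,95]]]}}

```text
t: 25.27
eef_pos: [0.5075, -0.2244, 0.2056]
ee_rot: [-1.207, 1.568, -2.952]
ft_force: [0.3, 0.1, 0.2]
grip_width: 0.0867
```

```bash
python3 - <<'E'
from st import *
i,im=snap('wrist','w10'); st()
for n,P in dict(cup=(.5081,-.2255,.079),jar=(.4035,-.2103,.073),pot=(.6124,-.2393,.061)).items(): print(n,proj(i,P).round(1))
E
```

```text
25.32 [ 0.5077 -0.2243  0.206 ] jaw -9.96 dn [-0.0022 -0.0011 -1.    ] [-0.   0.2 -0.7] 0.0867
cup [318.7 232.5]
jar [189.2 234.1]
pot [444.  221.8]
```

View pics/w10.png

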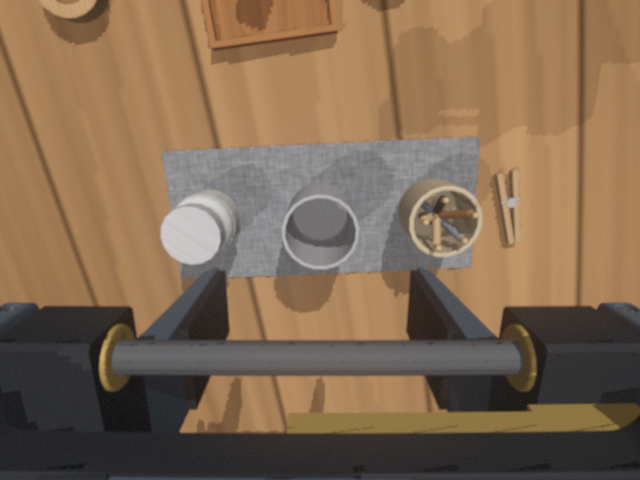

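The jar (192,234), cup (319,232) and pot (443,221) stand on the mat as predicted. Descending on the cup.

Call:
{"name": "jog_arm", "arguments": {"increments": [[[0,-1,-40,0,0,0,92],[0,-1,-75,0,0,0,92],[0,-1,-110,0,0,0,92],[0,-1,-140,0,0,0,92],[0,-1,-165,0,0,0,92],[0,-1,-179,0,0,0,92],[0,-1,-184,0,0,0,92],[0,-1,-184,0,0,0,92],[0,-1,-184,0,0,0,92],[0,-1,-184,0,0,0,40],[0,-1,-184,0,0,0,40],[0,-1,-184,0,0,0,40],[0,-1,-184,0,0,0,40],[0,-1,-184,0,0,0,40],[0,-1,-184,0,0,0,40]]], "squeeze": 18}}

```text
t: 26.57
eef_pos: [0.5083, -0.2255, 0.0229]
ee_rot: [-0.161, 1.569, -1.905]
ft_force: [0.2, 0.3, 6.3]
grip_width: 0.0615
```

```bash
python3 - <<'E'
from st import *
st()
E
```

```text
26.57 [ 0.5083 -0.2255  0.0229] jaw -9.96 dn [-6.0e-04 -1.7e-03 -1.0e+00] [0.2 0.3 6.3] 0.0615
```

Call:
{"name": "jog_arm", "arguments": {"increments": [[[0,0,25,0,0,0,40],[0,0,60,0,0,0,40],[0,0,95,0,0,0,40],[0,8,125,0,0,0,40],[0,30,135,0,0,0,40],[1,64,135,0,0,0,40],[2,102,135,0,0,0,40],[3,140,135,0,0,0,40],[4,178,135,0,0,0,40],[4,216,135,0,0,0,40],[5,254,135,0,0,0,40],[6,292,135,0,0,0,40],[6,330,135,0,0,0,40],[7,368,135,0,0,0,40],[8,406,135,0,0,0,40],[9,442,135,0,0,0,40],[9,476,135,0,0,0,40],[10,504,135,0,0,0,40],[10,522,135,0,0,0,40],[10,529,135,0,0,0,40]]]}}

```text
t: 28.23
eef_pos: [0.5178, 0.306, 0.1571]
ee_rot: [-0.619, 1.569, -2.361]
ft_force: [-0.7, -0.4, -1.7]
grip_width: 0.0614
```

```bash
python3 - <<'E'
from st import *
snap('wrist','w11');st()
E
```

```text
28.28 [0.5178 0.3057 0.1571] jaw -9.83 dn [-0.0014 -0.0014 -1.    ] [ 0.4  1.8 -1.1] 0.0623
```

View pics/w11.png

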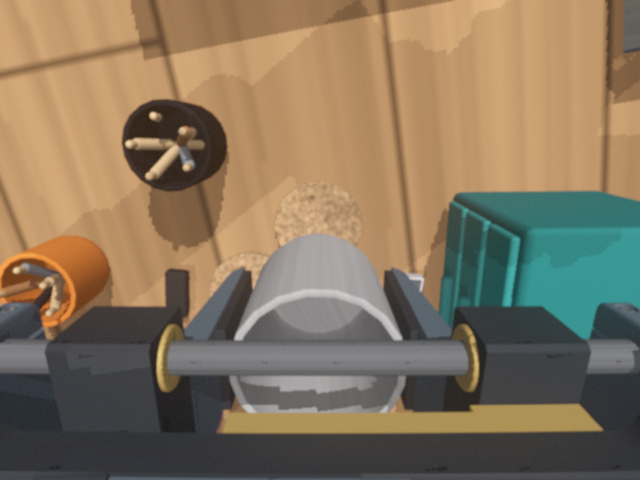

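The cup is held upright, with its coaster at (318,222). Correcting by -2 mm in y and lowering.

Call:
{"name": "jog_arm", "arguments": {"increments": [[[0,-2,-30,0,0,0,40],[0,-2,-65,0,0,0,40],[0,-2,-95,0,0,0,40],[0,-2,-117,0,0,0,40],[0,-2,-126,0,0,0,40],[0,-2,-130,0,0,0,40],[0,-2,-132,0,0,0,40],[0,-2,-133,0,0,0,40],[0,-2,-133,0,0,0,40],[0,-2,-133,0,0,0,40],[0,-2,-133,0,0,0,95],[0,-2,-133,0,0,0,95],[0,-2,-133,0,0,0,95],[0,-2,-133,0,0,0,95],[0,-2,-133,0,0,0,95]]]}}

```text
t: 29.53
eef_pos: [0.5179, 0.3038, 0.0243]
ee_rot: [-0.553, 1.569, -2.296]
ft_force: [-0.0, -0.2, -0.7]
grip_width: 0.0865
```

Call:
{"name": "jog_arm", "arguments": {"increments": [[[0,0,30,0,0,0,95],[0,0,70,0,0,0,95],[0,0,110,0,0,0,95],[0,0,150,0,0,0,95],[-5,-20,175,0,0,0,95],[-12,-54,180,0,0,0,95],[-21,-93,180,0,0,0,95],[-30,-132,180,0,0,0,95],[-38,-171,180,0,0,0,95],[-47,-210,180,0,0,0,95],[-56,-249,180,0,0,0,95],[-64,-288,180,0,0,0,95],[-73,-327,180,0,0,0,95],[-82,-366,180,0,0,0,95],[-90,-405,180,0,0,0,95],[-99,-444,180,0,0,0,95],[-107,-480,180,0,0,0,95],[-112,-504,180,0,0,0,95],[-114,-514,180,0,0,0,95],[-114,-514,180,0,0,0,95]]]}}

```text
t: 31.2
eef_pos: [0.4035, -0.2118, 0.2043]
ee_rot: [-0.439, 1.569, -2.185]
ft_force: [-0.0, -0.1, -0.5]
grip_width: 0.0869
```

```bash
python3 - <<'E'
from st import *
i,im=snap('wrist','w12');st()
for n,P in dict(jar=(.4035,-.2103,.073),pot=(.6124,-.2393,.061)).items(): print(n,proj(i,P).round(1))
i,im=snap('top','t12')
E
```

```text
31.25 [ 0.4037 -0.2103  0.2042] jaw -9.95 dn [-1.2e-03 -4.0e-04 -1.0e+00] [-0.3  0.4 -0.4] 0.0867
jar [317.  227.9]
pot [568.4 215.7]
```

View pics/w12.png

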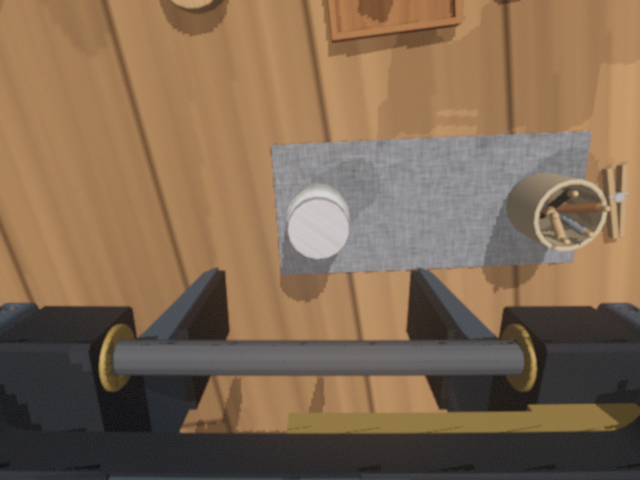

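View pics/t12.png

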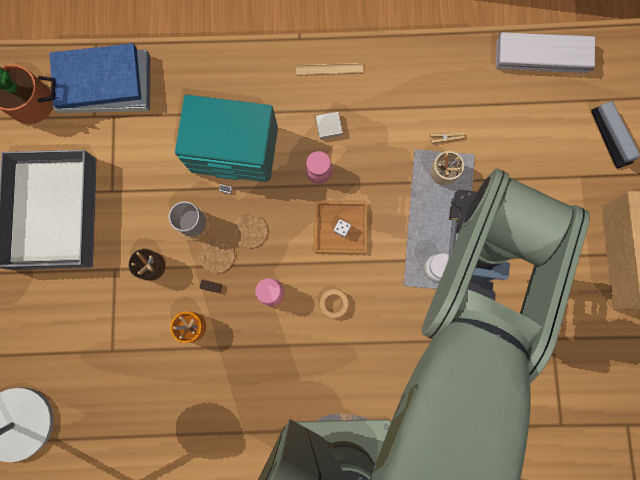

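The top view shows the cup back on its coaster at (187,219) and the die in the tray at (342,228). The wrist view shows the jar at (319,228). Grasping the jar.

Call:
{"name": "jog_arm", "arguments": {"increments": [[[0,0,-40,0,0,0,95],[0,0,-75,0,0,0,95],[0,0,-110,0,0,0,95],[0,0,-140,0,0,0,95],[0,0,-165,0,0,0,95],[0,0,-179,0,0,0,95],[0,0,-183,0,0,0,95],[0,0,-183,0,0,0,95],[0,0,-183,0,0,0,95],[0,0,-183,0,0,0,40],[0,0,-183,0,0,0,40],[0,0,-183,0,0,0,40],[0,0,-183,0,0,0,40],[0,0,-183,0,0,0,40],[0,0,-183,0,0,0,40],[0,0,-183,0,0,0,40]]], "squeeze": 20}}

```text
t: 32.63
eef_pos: [0.4041, -0.2096, 0.0216]
ee_rot: [-0.735, 1.57, -2.478]
ft_force: [-0.4, 0.1, 3.9]
grip_width: 0.0552
```

```bash
python3 - <<'E'
from st import *
st()
E
```

```text
32.63 [ 0.4041 -0.2096  0.0216] jaw -9.86 dn [-6.e-04 -5.e-04 -1.e+00] [-0.4  0.1  3.9] 0.0552
```

Call:
{"name": "jog_arm", "arguments": {"increments": [[[0,0,25,0,0,0,40],[0,0,60,0,0,0,40],[0,0,95,0,0,0,40],[0,0,125,0,0,0,40],[3,12,135,0,0,0,40],[9,38,135,0,0,0,40],[17,73,135,0,0,0,40],[26,109,135,0,0,0,40],[34,145,135,0,0,0,40],[43,181,135,0,0,0,40],[51,217,135,0,0,0,40],[60,253,135,0,0,0,40],[68,289,135,0,0,0,40],[77,325,135,0,0,0,40],[84,355,135,0,0,0,40],[90,378,135,0,0,0,40],[93,391,135,0,0,0,40],[93,391,135,0,0,0,40],[93,391,135,0,0,0,40],[93,391,135,0,0,0,40]]]}}

```text
t: 34.3
eef_pos: [0.4965, 0.1801, 0.1562]
ee_rot: [-0.721, 1.568, -2.465]
ft_force: [0.1, -1.1, -1.7]
grip_width: 0.0552
```

```bash
python3 - <<'E'
from st import *
snap('wrist','w13');st()
E
```

```text
34.35 [0.4966 0.18   0.1564] jaw -9.94 dn [-0.0016 -0.0013 -1.    ] [ 0.4  0.  -2. ] 0.0552
```

View pics/w13.png

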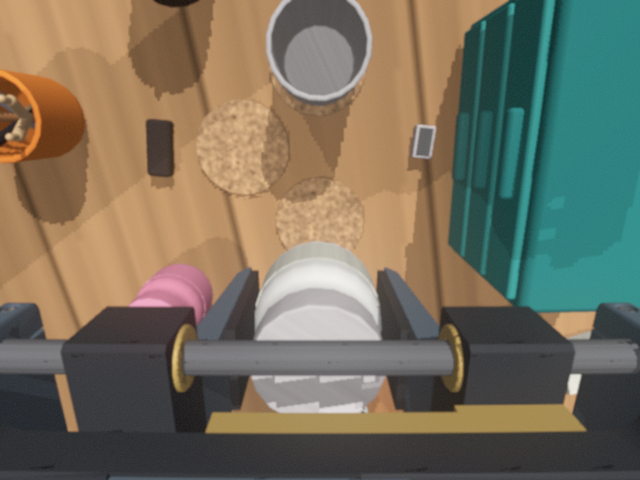

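The jar is held straight above coaster c at (319,222), and the cup stands on coaster b. Lowering the jar with a 1–2 mm correction.

Call:
{"name": "jog_arm", "arguments": {"increments": [[[1,2,-30,0,0,0,40],[1,2,-65,0,0,0,40],[1,2,-95,0,0,0,40],[1,2,-117,0,0,0,40],[1,2,-126,0,0,0,40],[1,2,-130,0,0,0,40],[1,2,-132,0,0,0,40],[1,2,-133,0,0,0,40],[1,2,-133,0,0,0,40],[1,2,-133,0,0,0,40],[1,2,-133,0,0,0,95],[1,2,-133,0,0,0,95],[1,2,-133,0,0,0,95],[1,2,-133,0,0,0,95],[1,2,-133,0,0,0,95]]]}}

```text
t: 35.6
eef_pos: [0.4977, 0.182, 0.0236]
ee_rot: [-0.599, 1.569, -2.343]
ft_force: [-0.5, -0.2, 0.3]
grip_width: 0.0851
```

Call:
{"name": "jog_arm", "arguments": {"increments": [[[0,0,35,0,0,0,100],[0,0,75,0,0,0,100],[0,0,115,0,0,0,100],[0,0,150,0,0,5,100],[3,-10,175,0,0,11,100],[11,-40,185,0,0,18,100],[21,-76,185,0,0,25,100],[32,-115,185,0,0,32,100],[43,-154,185,0,0,39,100],[54,-193,185,0,0,46,100],[64,-232,185,0,0,53,100],[75,-271,185,0,0,60,100],[86,-310,185,0,0,67,100],[97,-349,185,0,0,74,100],[107,-388,185,0,0,80,100],[112,-411,185,0,0,86,100],[115,-421,185,0,0,90,100],[115,-421,185,0,0,90,100],[115,-421,185,0,0,90,100],[115,-421,185,0,0,90,100]]]}}

```text
t: 37.27
eef_pos: [0.6123, -0.2377, 0.2085]
ee_rot: [-0.327, 1.57, -0.501]
ft_force: [-0.2, -0.4, 0.1]
grip_width: 0.0913
```

```bash
python3 - <<'E'
from st import *
i,im=snap('wrist','w14');st()
for n,P in dict(pot=(.6124,-.2393,.061)).items(): print(n,proj(i,P).round(1))
E
```

```text
37.32 [ 0.6124 -0.2375  0.2087] jaw 80.07 dn [ 9.e-04 -6.e-04 -1.e+00] [-0.1 -0.6 -0.7] 0.0913
pot [315.9 225.4]
```

View pics/w14.png

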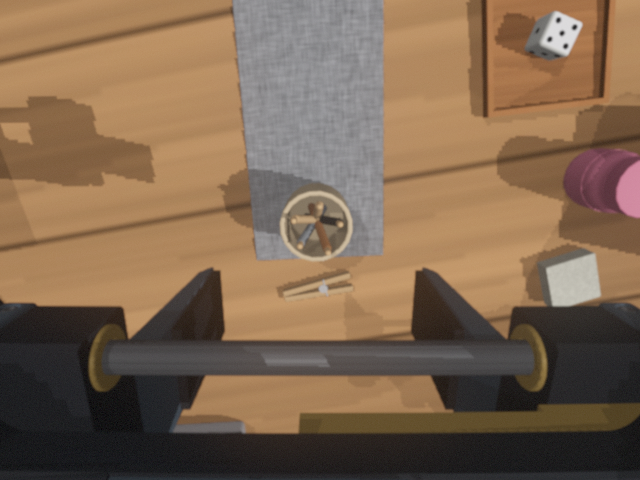

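The pot is at (317,225) with the jaws across it. Grasping.

Call:
{"name": "jog_arm", "arguments": {"increments": [[[0,-1,-40,0,0,0,100],[0,-1,-75,0,0,0,100],[0,-1,-110,0,0,0,100],[0,-1,-140,0,0,0,100],[0,-1,-168,0,0,0,100],[0,-1,-182,0,0,0,100],[0,-1,-187,0,0,0,100],[0,-1,-187,0,0,0,100],[0,-1,-187,0,0,0,100],[0,-1,-187,0,0,0,40],[0,-1,-187,0,0,0,40],[0,-1,-187,0,0,0,40],[0,-1,-187,0,0,0,40],[0,-1,-187,0,0,0,40],[0,-1,-187,0,0,0,40],[0,-1,-187,0,0,0,40]]], "squeeze": 20}}

```text
t: 38.65
eef_pos: [0.6127, -0.2388, 0.0224]
ee_rot: [-0.446, 1.569, -0.619]
ft_force: [-0.8, -1.0, 4.3]
grip_width: 0.0621
```

```bash
python3 - <<'E'
from st import *
st()
E
```

```text
38.65 [ 0.6127 -0.2388  0.0224] jaw 80.07 dn [ 0.0017 -0.0012 -1.    ] [-0.8 -1.   4.3] 0.0621
```

Call:
{"name": "jog_arm", "arguments": {"increments": [[[0,0,25,0,0,0,40],[0,0,60,0,0,0,40],[0,0,95,0,0,0,40],[0,0,125,0,0,0,40],[-10,25,135,0,0,0,40],[-20,60,135,0,0,0,40],[-32,97,135,0,0,0,40],[-44,134,135,0,0,0,40],[-57,171,135,0,0,0,40],[-69,208,135,0,0,0,40],[-82,245,135,0,0,0,40],[-94,282,135,0,0,0,40],[-107,319,135,0,0,0,40],[-119,356,135,0,0,0,40],[-131,393,135,0,0,0,40],[-143,428,135,0,0,0,40],[-154,460,135,0,0,0,40],[-162,482,135,0,0,0,40],[-166,493,135,0,0,0,40],[-166,493,135,0,0,0,40]]]}}

```text
t: 40.32
eef_pos: [0.4454, 0.256, 0.1566]
ee_rot: [-1.334, 1.57, -1.504]
ft_force: [1.1, -1.0, -2.3]
grip_width: 0.0622
```

```bash
python3 - <<'E'
from st import *
snap('wrist','w15');st()
E
```

```text
40.37 [0.446  0.2545 0.1567] jaw 80.2 dn [ 5.0e-04 -2.3e-03 -1.0e+00] [ 0.6  0.2 -2.4] 0.0621
```

View pics/w15.png

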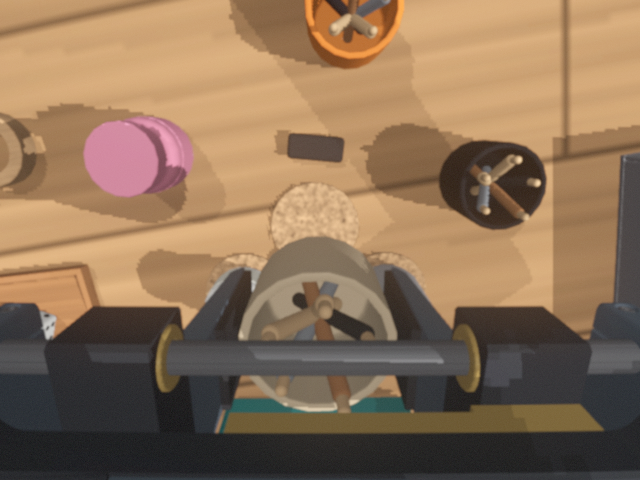

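Call:
{"name": "jog_arm", "arguments": {"increments": [[[1,0,-30,0,0,0,40],[1,0,-65,0,0,0,40],[1,0,-95,0,0,0,40],[1,0,-117,0,0,0,40],[1,0,-126,0,0,0,40],[1,0,-130,0,0,0,40],[1,0,-132,0,0,0,40],[1,0,-133,0,0,0,40],[1,0,-133,0,0,0,40],[1,0,-133,0,0,0,40],[1,0,-133,0,0,0,100],[1,0,-133,0,0,0,100],[1,0,-133,0,0,0,100],[1,0,-133,0,0,0,100],[1,0,-133,0,0,0,100]]]}}

```text
t: 41.62
eef_pos: [0.4472, 0.2547, 0.024]
ee_rot: [-0.882, 1.568, -1.053]
ft_force: [-0.2, 0.4, -0.2]
grip_width: 0.0908
```

Call:
{"name": "jog_arm", "arguments": {"increments": [[[0,0,30,0,0,0,100],[0,0,70,0,0,0,100],[0,0,110,0,0,0,100],[0,0,150,0,0,0,100],[0,0,185,0,0,0,100],[-2,-10,205,0,0,0,100],[-4,-40,205,0,0,0,100],[-6,-80,205,0,0,0,100],[-8,-120,205,0,0,0,100],[-10,-160,205,0,0,0,100],[-12,-200,205,0,0,0,100],[-14,-240,205,0,0,0,100],[-16,-280,205,0,0,0,100],[-18,-320,205,0,0,0,100],[-20,-350,205,0,0,0,100],[-20,-380,205,0,0,0,100],[-20,-400,205,0,0,0,100],[-20,-410,205,0,0,0,100],[-20,-410,205,0,0,0,100],[-20,-410,205,0,0,0,100]]]}}

```text
t: 43.28
eef_pos: [0.4271, -0.1549, 0.2289]
ee_rot: [-0.737, 1.569, -0.909]
ft_force: [-0.3, 0.1, -0.9]
grip_width: 0.0914
```

```bash
python3 - <<'E'
from st import *
st(); i,im=snap('top','t16'); snap('scene','s16'); st()
im0=cv2.imread('pics/top0.png')
def meas(im,sat,c0,r,z):
    hsv=cv2.cvtColor(im,cv2.COLOR_BGR2HSV); m=((hsv[:,:,1]<sat)&(hsv[:,:,2]>150)).astype(np.uint8)
    k=np.zeros_like(m); cv2.circle(k,c0,r,1,-1)
    c=max(cv2.findContours(m*k,cv2.RETR_EXTERNAL,cv2.CHAIN_APPROX_NONE)[0],key=cv2.contourArea)
    e=cv2.fitEllipse(cv2.convexHull(c)); return np.array(e[0]),plane(i,*e[0],z)
for n,a in dict(jar=(60,(246,225),20,.074),cup=(60,(184,217),20,.08),pot=(110,(211,252),17,.062)).items():
    p,P=meas(im0,*a); q,Q=meas(im,*a); print(n,p.round(1),q.round(1),((Q-P)*1000).round(1))
c=[cv2.resize(t[170:300,130:290],None,fx=2.4,fy=2.4,interpolation=cv2.INTER_CUBIC) for t in (im0,im)]
cv2.imwrite('pics/cmp.png',np.hstack(c))
E
```

```text
43.28 [ 0.4271 -0.1549  0.2289] jaw 80.16 dn [ 9.0e-04 -1.1e-03 -1.0e+00] [-0.3  0.1 -0.9] 0.0914
43.38 [ 0.4271 -0.1541  0.229 ] jaw 80.27 dn [ 9.0e-04 -1.3e-03 -1.0e+00] [-0.   0.1  0.3] 0.0914
jar [245.9 227. ] [245.2 225.7] [2.7 1.4 0. ]
cup [183.3 216.3] [183.4 215.8] [ 1.2 -0.2  0. ]
pot [209.8 252. ] [209.8 250.8] [ 2.4 -0.   0. ]
```

View pics/cmp.png

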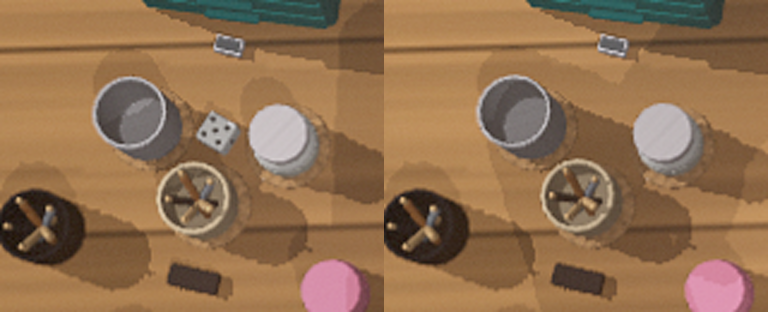

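View pics/s16.png

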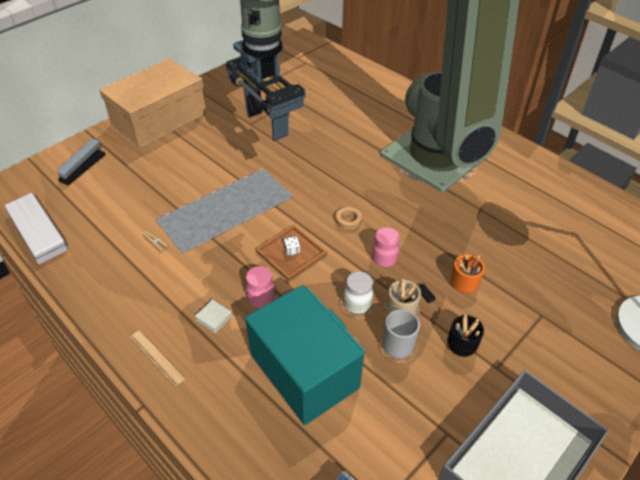

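In the top view all three vessels are within about 3 mm of where they started. The scene view shows the die in the tray at (291,245) and the gripper clear of everything. Handing in.

```bash
python3 -c "
from plant import ticket
print(ticket.sign_off())"
```

```text
the job is handed in; nothing more can be done
None
```

The job is handed in at about 43 s of the 131 s allowed; sign-off reports no verdict. I stood the pot, jar and cup on the felt mat, put the die in the middle of the wooden tray, then returned each vessel to its own coaster.

My last checks:
- **Vessels:** comparing top views from before and after, the cup had moved about 1 mm, the pot about 2.4 mm and the jar about 3 mm (limit 15 mm). All three look upright.
- **Die and robot:** the die lies near the tray centre, and the open gripper was clear of everything.
- **Disagreements:** the commanded position and the arm's measured position differed by up to 3 mm when I first took the pot, so that grasp may have dragged it slightly. My three estimates of the jar's starting x differed by about 4 mm, and the jar's before-and-after fit is slightly off because its shoulder reflects light. No check failed.

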